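Third hand on a plant bench: lay the long slat across and press it home

TASK

Help assemble a small plant bench: lay the long wooden slat flat across the two upright cheeks of the jig, centred and clear of the sprung stop, then slide it along the cheeks against both pads of the stop and press with a steady push of about 9 newtons, so that someone can screw it down. The program finishes while still holding it pressed there: do not let go. Never shove the stop to the end of its travel, and leave the short piece, the mug, the jar and the potted plant where they are.

Things in the scene. Friction and masses are not known exactly. Their poses are not given: they have to be found in the camera images.
- slat: the long pale wooden slat, a plain bar 260 mm long (its y axis), 45 mm wide (its x axis) and 22 mm thick (z), about 0.2 kg; it starts lying flat on the table. Origin: centre of its underside.
- offcut: a bystander: a shorter piece of the same wood, 150 mm long (y), 45 mm wide (x), 22 mm thick, lying flat on the table beside the slat. Origin: centre of its underside.
- jig: the fixed jig: base board 15 mm thick, 250 mm along y, x = -110 to +160 mm; back wall 110 mm high at x = 140 to 160 mm; two upright wooden cheeks, each 30 mm thick at y = -90 and +90 mm, x = -100 to +110 mm, flat tops 75 mm above the table, 150 mm free between. Origin: on the table, midway between the cheeks; x: direction of push, towards stop and back wall; y: cheek to cheek; z up.
- stop: sprung stop: two wooden pads, one over each cheek (jig y = -90, +90 mm, 30 mm wide, 2 to 26 mm above the cheek tops), crossbar 47 mm behind their faces, free between. Origin: midway between the pad faces (square to jig x), at cheek-top height. Axes as the jig's. At rest at jig x = 30 mm; slides along +x, hard end 22 mm on; spring, no preload, 0.8 N per mm (9 N at about 11 mm).
- mug: a bystander: white mug, 80 mm wide, 85 mm high, behind the slats. Origin: centre of its underside.
- jar: a bystander: small closed glass jar, 52 mm wide, 60 mm high, between the slats and the jig on the robot's side. Origin: centre of its underside.
- pot: a bystander: small terracotta pot with a plant, 84 mm wide, about 150 mm high with the plant, on the far side. Origin: centre of its underside.

How it is judged:
By the outcome, as a careful person would: the job done as asked, in the order asked, and still so for the second after the job is handed in, while the arm keeps its last pose, push and grip.
It also fails if it takes over 48 s, if anything falls off the work surface, if the arm or the gripper's body presses on something with over 40 N, if the wrist force passes 120 N, or if a joint passes its speed limit or range.

ROBOT

A 6-joint arm with a two-finger parallel gripper is mounted at the origin on the work surface. World frame = base frame: x ahead of the robot, y to its left, z up, the work surface at z = 0. Lengths are in m, angles in rad, forces in N, time in s.
With the tool pointing down it reaches from about 0.3 to 0.775 m from the base axis. Payload 14.6 kg.
Tool frame: the origin (TCP) lies at the very end of the fingers, on their centre line; the grasp point (between the pads) lies ctrl.grip_point_offset behind it (ctrl.grip_point_offset is the distance from the TCP to the grasp point, in m); z points along the fingers, y is the line along which they close (so a half turn about z gives the same grasp; the last joint's range is limited). The gripper opens to 94 mm and grips with 3 to 60 N. Pads are 16 mm wide; open, the fingers measure 119 mm over their backs; the gripper's body (75 mm by 177 mm) begins 78 mm behind the grasp point.
Start: joints at [-1.296, 0.3, 1.521, -0, 1.321, -0.067], TCP at [0.184, -0.518, 0.205] pointing down, gripper open.
Joint ranges: [-3.03, 3.03], [-0.79, 2.21], [0.23, 2.52], [-1.04, 4.18], [0, 3.07], [-2.55, 2.55]. Speed limits (rad/s): [2.22, 2.22, 2.57, 3.14, 3.14, 3.14].

INTERFACE

Orientations are given as a unit quaternion [w, x, y, z].
In Python, from plant import ctrl gives the robot as it stands.
- The arm moves only by the tool servo_tool, never from a script. Its argument "plan" is text: rows parted by semicolons, each of 7 numbers parted by spaces: the turn, a rotation vector about the tool's x, y, z in rad, then the shift along the tool's x, y, z in cm, then the finger opening in cm, from 0 to 9.4. A call has 1 to 12 rows; each row shifts and turns the commanded pose from where the row before left it, along the tool's axes as they then stand; what a row does not reach is not made up. A row lasts 1/8 s, in which the tool goes at most 62.5 mm and 10.7 degrees, less where a joint would pass 70% of its speed; a pose out of reach is approached as far as the arm can. A call is refused whole if a number of a shift passes 6.25 or a number of a turn 0.188, either way. A call with a gripper value outside its range is refused whole. The fingers move at their own pace and stop on an object; the grip force is fixed at half the most. Time passes only in rows, so rows that do not move let the fingers close. It gives the time, the measured TCP pose, the force, the opening and the grip force at its end, in the units of the state.
- ctrl.get_obs(): the state, without advancing time (a new reading comes with each control period).
- ctrl.grab_frame(name): name is "scene" or "side" or "wrist"; returns a dict with "frame" (420x560x3 uint8, red, green, blue), "fx", "fy", "cx", "cy" (pixels), "eye" and "attitude" of the camera in the world; the wrist camera has in their place "T_tool_cam" (4x4, takes a point from camera to tool coordinates, whose origin is the TCP and whose axes are the flange's). Camera axes: x right, y down, z forward; pixel columns grow to the right and rows downward; lengths in m; the calibration is good to about 2 mm. A picture is of the moment at which its call begins: read the wrist's pose just before it. There is no depth.
- ctrl.hand_in(): hands the job in; it is judged then, once.
The state is a dict: "clock": time; "joint_pos": joint angles; "dq": joint speeds; "effort": joint torques, N m; "eef_pos": TCP position; "tcp_rot": TCP orientation; "contact_force": force on the tool from outside, world axes, zero at the start; "moment": the same for the moment, N m; "width": finger opening in m; "grip_force": force on a finger pad.
Only numpy, scipy, OpenCV 4.12 (cv2) and the standard library are available. Lean on these libraries where they do the work, as an engineer would, in place of code of your own. Each camera call takes 0.05 s, during which the arm holds its last target. There are 200 camera calls.

## Working session

There is one attempt and no reset: what is moved stays moved. The work goes in short steps, Python scripts to look and compute and a tool call to move; the robot and the scene stay as the last step left them, time stands still between calls to the robot, and variables do not carry over. Pictures are saved under pics/ and viewed, at most 10 in all, crops included, and the job is handed in when it is done.

Besides the shell and the picture viewer there is one more tool, called after ">>>" as a command line: name --argument value ..., lists and objects as JSON in quotes. servo_tool: Moves the arm, as the interface text tells. Its arguments: {"type":"object","properties":{"plan":{"type":"string"}},"required":["plan"]}

```bash
mkdir -p pics; ls; python3 - <<'E'
from plant import ctrl
import cv2
o=ctrl.get_obs();print(o, ctrl.grip_point_offset)
for n in("scene","side"):
    f=ctrl.grab_frame(n);print(n,{k:v for k,v in f.items() if k!='frame'})
    cv2.imwrite(f"pics/{n}0.png",f['frame'][:,:,::-1])
E
```

```text
pics
{'clock': 0.0, 'joint_pos': array([-1.29561395e+00,  3.00461733e-01,  1.52156529e+00, -1.24099378e-05,
        1.32070300e+00, -6.66258988e-02]), 'dq': array([ 0.00094724, -0.00016884, -0.00104501, -0.00035457,  0.00043256,
       -0.00048011]), 'effort': array([ 2.00848626e-03, -5.31809449e+01, -3.52735913e+01,  7.08672800e-02,
        2.43178447e-02, -7.34999594e-05]), 'eef_pos': array([ 0.18426586, -0.51794113,  0.20489815]), 'tcp_rot': array([-5.64969336e-04,  9.85430979e-01,  1.70074872e-01, -6.51723670e-05]), 'contact_force': array([-0.12376913, -0.32428222,  0.11881571]), 'moment': array([-0.01373017, -0.08203556, -0.01339441]), 'grip_force': 0.0, 'width': 0.0939805032855559} 0.0188
scene {'fx': 527.1397953092652, 'fy': 527.1397953092652, 'cx': 277.6570328648825, 'cy': 208.6906096735324, 'eye': array([1.04866899, 0.54792745, 0.77648114]), 'attitude': array([-0.13046971,  0.32210582,  0.85718246, -0.38008384])}
side {'fx': 459.0678263000726, 'fy': 459.0678263000726, 'cx': 281.95021222808833, 'cy': 206.86955885412465, 'eye': array([0.45161841, 0.62537686, 0.90460859]), 'attitude': array([ 0.02806289, -0.0789572 ,  0.94103832, -0.32775772])}
```

View pics/scene0.png

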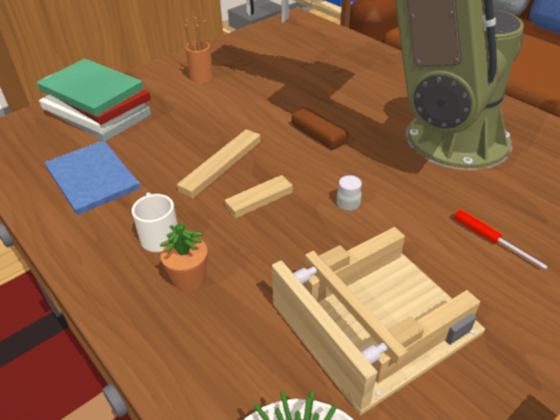

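View pics/side0.png

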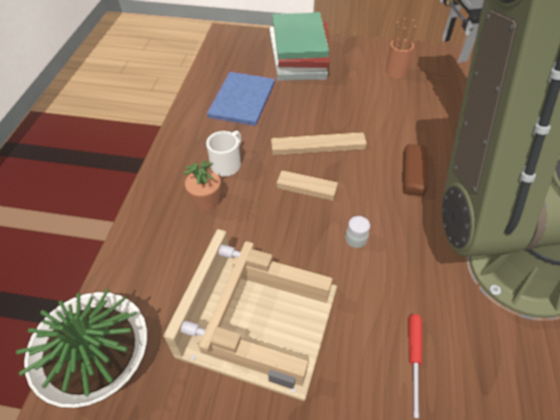

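```bash
python3 - <<'E'
import cv2
a=cv2.imread("pics/scene0.png")[225:405,265:490]
cv2.imwrite("pics/c1.png",cv2.resize(a,None,fx=3.3,fy=3.3,interpolation=cv2.INTER_CUBIC))
b=cv2.imread("pics/side0.png")[120:400,160:380]
cv2.imwrite("pics/c2.png",cv2.resize(b,None,fx=2.1,fy=2.1,interpolation=cv2.INTER_CUBIC))
E
```

```text
(no output)
```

View pics/c1.png

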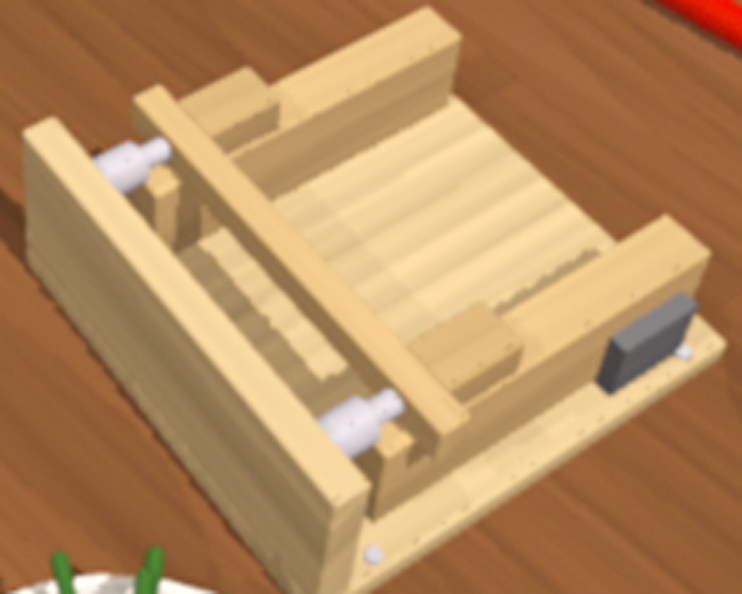

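View pics/c2.png

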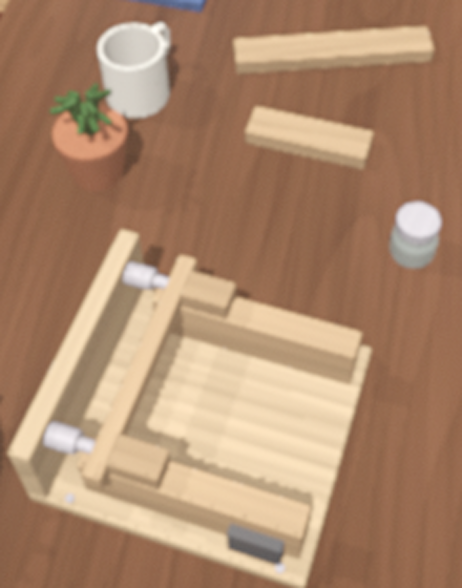

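```bash
cat > h.py <<'E'
import numpy as np, cv2
from plant import ctrl
from scipy.optimize import least_squares
from scipy.spatial.transform import Rotation as R
def rot(q): return R.from_quat(np.r_[q[1:],q[0]])
def cam(n,f=None):
    o=ctrl.get_obs(); f=ctrl.grab_frame(n)
    if n=="wrist":
        T=f["T_tool_cam"];Rt=rot(o["tcp_rot"]).as_matrix()
        return f,Rt@T[:3,3]+o["eef_pos"],Rt@T[:3,:3]
    return f,f["eye"],rot(f["attitude"]).as_matrix()
def proj(c,P):
    f,e,A=c; p=(np.atleast_2d(P)-e)@A
    return p[:,:2]/p[:,2:]*[f["fx"],f["fy"]]+[f["cx"],f["cy"]]
def place(v,P): # v=(x,y,yaw)
    return R.from_euler('z',v[2]).apply(np.array(P,float))+[v[0],v[1],0]
def fit(obs,v0): # obs: list of (cam, Npts, Npix)
    r=lambda v:np.concatenate([(proj(c,place(v,P))-px).ravel() for c,P,px in obs])
    s=least_squares(r,v0,loss='soft_l1',f_scale=2); return s.x,r(s.x).reshape(-1,2).round(1)
def unproj(c,px,z):
    f,e,A=c; d=A@[(px[0]-f["cx"])/f["fx"],(px[1]-f["cy"])/f["fy"],1]; return e+d*(z-e[2])/d[2]
E
python3 - <<'E'
from h import *
S=cam("scene");D=cam("side")
cs=lambda a:np.array(a)/3.3+[265,225]
cd=lambda a:np.array(a)/2.1+[160,120]
C=lambda x,y,z:(x/1e3,y/1e3,z/1e3)
Ps=[C(-100,105,75),C(-100,75,75),C(-100,-75,75),C(-100,-105,75),C(160,125,110),C(140,125,110),C(160,-125,110),C(140,-125,110),C(-110,125,15),C(30,105,101),C(30,75,101)]
xs=cs([(710,253),(668,215),(460,38),(430,6),(330,505),(370,488),(22,130),(57,117),(725,345),(522,347),(483,303)])
Pd=[C(-100,-105,75),C(-100,-75,75),C(-100,75,75),C(-100,105,75),C(160,-125,110),C(140,-125,110),C(160,125,110),C(140,125,110),C(-110,-125,15),C(30,75,101),C(30,105,101),C(30,-105,101),C(30,-75,101)]
xd=cd([(360,333),(356,354),(310,508),(304,536),(122,230),(140,237),(14,452),(33,460),(370,348),(168,452),(160,480),(235,285),(229,310)])
v,r=fit([(S,Ps,xs),(D,Pd,xd)],[.5,.2,0]);print("jig",v);print(r.tolist())
for n,c,px,z in [("slat",S,[(179,184),(190,190),(261,136),(250,131)],.022),("slat",D,cd([(234,40),(237,62),(432,45),(430,29)]),.022),("off",S,[(226,200),(231,209),(293,184),(285,178)],.022),("off",D,cd([(254,108),(247,130),(364,152),(372,134)]),.022)]:
    q=np.array([unproj(c,p,z) for p in px]);m=q.mean(0);d=(q[3]+q[2]-q[0]-q[1])[:2]/2
    print(n,m.round(3),np.linalg.norm(d).round(3),np.arctan2(d[1],d[0]).round(3))
for n,c,px,z in [("jar",D,cd((418,215)),.06),("mug",D,cd((136,45)),.085),("pot",D,cd((90,135)),.08),("jar",S,(349,184),.06),("mug",S,(155,207),.085)]:print(n,unproj(c,px,z).round(3))
E
```

```text
jig [ 0.5443618   0.2333675  -0.15071414]
[[1.3, -0.3], [0.1, -1.0], [1.7, -1.1], [-0.1, -0.9], [1.4, 0.2], [0.6, -1.7], [-0.1, -0.7], [-0.6, -1.6], [1.5, -1.0], [1.9, -1.6], [-0.1, -2.1], [0.6, -0.2], [-1.2, 2.3], [-0.2, -0.9], [-2.1, 1.7], [-0.9, -0.8], [-0.8, -1.7], [-4.3, 0.3], [-3.4, -0.2], [0.2, 0.0], [-0.1, -1.3], [-2.5, 0.5], [-0.0, -1.0], [-2.0, -0.9]]
slat [ 0.51  -0.305  0.022] 0.254 -2.922
slat [ 0.507 -0.311  0.022] 0.26 -2.873
off [ 0.522 -0.151  0.022] 0.151 2.955
off [ 0.52  -0.154  0.022] 0.147 3.04
jar [ 0.383 -0.019  0.06 ]
mug [ 0.742 -0.202  0.085]
pot [ 0.759 -0.056  0.08 ]
jar [ 0.391 -0.01   0.06 ]
mug [ 0.746 -0.196  0.085]
```

>>> servo_tool --plan "0 0 0 2.5 -0.6 0 9.4; 0 0 0 5 -1.2 0 9.4; 0 0 0 5 -1.2 0 9.4; 0 0 0 5 -1.2 0 9.4; 0 0 0 5 -1.2 0 9.4; 0 0 0 5 -1.2 0 9.4; 0 0 0 5 -1.2 0 9.4; 0 0 0 3.5 -0.8 0 9.4; 0 0 0.097 1.5 -0.4 0 9.4; 0 0 0 0 0 0 9.4; 0 0 0 0 0 0 9.4"

```text
clock: 1.58
eef_pos: [0.5069, -0.3081, 0.2054]
tcp_rot: [-0.0, 0.992, 0.123, -0.0]
contact_force: [-0.2, -0.1, -0.2]
width: 0.0937
grip_force: 0.0
```

```bash
python3 - <<'E'
from h import *
import pickle
c=cam("wrist");cv2.imwrite("pics/w1.png",c[0]["frame"][:,:,::-1])
pickle.dump(c,open("w1.pkl","wb"))
o=ctrl.get_obs();print(o["eef_pos"],o["tcp_rot"],o["clock"])
print(proj(c,place((.508,-.308,.245),[(x,y,.022) for x in(-.13,.13) for y in(-.0225,.0225)])).round())
E
```

```text
[ 0.50685171 -0.3082517   0.20544075] [ 5.87527515e-06  9.92465026e-01  1.22528211e-01 -1.01667606e-04] 1.625
[[292. 289.]
 [257. 289.]
 [295.  75.]
 [254.  75.]]
```

View pics/w1.png

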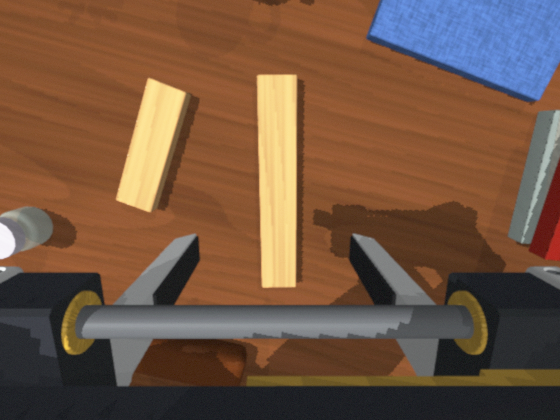

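```bash
python3 - <<'E'
from h import *
import pickle
c=pickle.load(open("w1.pkl","rb"))
v,r=fit([(c,[(.13,.0225,.022),(.13,-.0225,.022),(-.13,-.0225,.022),(-.13,.0225,.022)],[(257,75),(297,75),(296,287),(262,287)])],[.508,-.308,.245]);print(v,r.tolist())
o=ctrl.get_obs();print(rot(o["tcp_rot"]).inv().apply(np.r_[v[:2],.004]-o["eef_pos"])*100,  rot(o["tcp_rot"]).as_matrix()[:,0], np.arctan2(*rot(o["tcp_rot"]).as_matrix()[[1,0],0]))
E
```

```text
[ 0.51008799 -0.3117742   0.25842253] [[-0.4, -0.5], [0.5, -1.1], [0.2, 1.1], [-0.2, 1.4]]
[ 0.2323332   0.4206505  20.14402247] [ 9.69973655e-01  2.43209926e-01 -2.03242861e-04] 0.24567378250304858
```

>>> servo_tool --plan "0 0 -0.013 0.2 0.4 2 9.4; 0 0 0 0 0 4 9.4; 0 0 0 0 0 5 9.4; 0 0 0 0 0 5 9.4; 0 0 0 0 0 3 9.4; 0 0 0 0 0 1.2 9.4; 0 0 0 0 0 0 9.4; 0 0 0 0 0 0 3; 0 0 0 0 0 0 3; 0 0 0 0 0 0 3; 0 0 0 0 0 0 3; 0 0 0 0 0 0 3"

```text
clock: 3.12
eef_pos: [0.5104, -0.3111, 0.0035]
tcp_rot: [0.0, 0.992, 0.129, 0.0]
contact_force: [0.5, -0.3, -1.6]
width: 0.0474
grip_force: 0.0
```

>>> servo_tool --plan "0 0 0 0 0 0 2; 0 0 0 0 0 0 2; 0 0 0 0 0 0 2; 0 0 0 0 0 -1 2; 0 0 0 0 0 -3 2; 0 0 0 0 0 -5 2; 0 0 0 0 0 -5 2; 0 0 0 0 0 -5 2; 0 0 0 0 0 -4 2; 0 0 0 0 0 -1 2; 0 0 0 0 0 0 2"

```text
clock: 4.5
eef_pos: [0.5102, -0.311, 0.2428]
tcp_rot: [-0.0, 0.992, 0.129, -0.0]
contact_force: [0.5, -0.1, -2.0]
width: 0.0451
grip_force: 30.0
```

>>> servo_tool --plan "0 0 0 0.5 -1.7 0 2; 0 0 0 1 -3.5 0 2; 0 0 0 1.5 -5.3 0 2; 0 0 0 1.5 -5.3 0 2; 0 0 0 1.5 -5.3 0 2; 0 0 0 1.5 -5.3 0 2; 0 0 0 1.5 -5.3 0 2; 0 0 0 1.5 -5.3 0 2; 0 0 0 1.5 -5.3 0 2; 0 0 0 1.5 -5.3 0 2; 0 0 0 1 -3.5 0 2; 0 0 0 0.4 -1.6 0 2"

```text
clock: 6.0
eef_pos: [0.5188, 0.2386, 0.2419]
tcp_rot: [0.0, 0.992, 0.13, -0.001]
contact_force: [0.2, -1.0, -1.2]
width: 0.0448
grip_force: 30.0
```

>>> servo_tool --plan "0 0 -0.08 0 0 0 2; 0 0 -0.16 0 0 0 2; 0 0 -0.17 0 0 0 2; 0 0 -0.17 0 0 0 2; 0 0 -0.17 0 0 0 2; 0 0 -0.17 0 0 0 2; 0 0 -0.16 0 0 0 2; 0 0 -0.081 0 0 0 2; 0 0 0 0 0 0 2; 0 0 0 0 0 0 2"

```text
clock: 7.25
eef_pos: [0.5199, 0.2363, 0.2431]
tcp_rot: [-0.0, 0.759, 0.651, -0.0]
contact_force: [-0.3, 0.2, -1.0]
width: 0.0449
grip_force: 30.0
```

```bash
python3 - <<'E'
from h import *
import pickle
o=ctrl.get_obs();print(o["eef_pos"],rot(o["tcp_rot"]).as_matrix().round(4).tolist(),o["clock"])
c=cam("wrist");cv2.imwrite("pics/w2.png",c[0]["frame"][:,:,::-1])
pickle.dump(c,open("w2.pkl","wb"))
v=(.5444,.2334,-.1507)
for P in [(-.1,-.105,.075),(-.1,-.075,.075),(-.1,.075,.075),(-.1,.105,.075),(.03,-.105,.101),(.03,-.075,.101),(.03,.075,.101),(.03,.105,.101),(.14,-.125,.11),(.14,.125,.11)]: print(P,proj(c,place(v,P)).round(1))
s=o["eef_pos"]
print(proj(c,place((s[0],s[1],v[2]),[(x,y,s[2]-.0035+.022) for x in(-.0225,.0225) for y in(-.13,.13)])).round())
E
```

```text
[0.51989648 0.23625857 0.24310603] [[0.1536, 0.9881, -0.0006], [0.9881, -0.1536, -0.0003], [-0.0004, -0.0005, -1.0]] 7.25
(-0.1, -0.105, 0.075) [[213.2 277.3]]
(-0.1, -0.075, 0.075) [[211.9 254.7]]
(-0.1, 0.075, 0.075) [[204.6 127.2]]
(-0.1, 0.105, 0.075) [[203.   98.3]]
(0.03, -0.105, 0.101) [[321.2 287.3]]
(0.03, -0.075, 0.101) [[322.1 263.3]]
(0.03, 0.075, 0.101) [[327.2 126.4]]
(0.03, 0.105, 0.101) [[328.4  95.1]]
(0.14, -0.125, 0.11) [[417.8 306.7]]
(0.14, 0.125, 0.11) [[447.3  71.1]]
[[241. 442.]
 [223.   1.]
 [308. 441.]
 [321.   0.]]
```

View pics/w2.png

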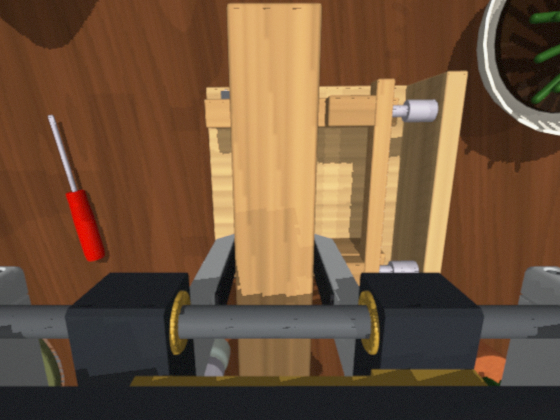

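>>> servo_tool --plan "0 0 -0.003 0.3 0 1 2; 0 0 0 0 0 3 2; 0 0 0 0 0 4 2; 0 0 0 0 0 4 2; 0 0 0 0 0 2.5 2; 0 0 0 0 0 1 2; 0 0 0 0 0 0.3 2; 0 0 0 0 0 0 2; 0 0 0 0 0 0 2"

```text
clock: 8.43
eef_pos: [0.5209, 0.2396, 0.0863]
tcp_rot: [0.0, 0.758, 0.653, 0.001]
contact_force: [-0.2, 0.2, -1.1]
width: 0.0443
grip_force: 30.0
```

>>> servo_tool --plan "0 0 0 0 0 0.2 2; 0 0 0 0 0 0.1 2; 0 0 0 0 0 0 2; 0 0 0 0 0 0 2"

```text
clock: 8.93
eef_pos: [0.5206, 0.2395, 0.0825]
tcp_rot: [-0.0, 0.758, 0.653, 0.0]
contact_force: [0.0, -0.3, -1.1]
width: 0.0451
grip_force: 30.0
```

>>> servo_tool --plan "0 0 0 0 0 0.2 2; 0 0 0 0 0 0 2; 0 0 0 0 0 0.1 2; 0 0 0 0 0 0 2; 0 0 0 0 0 0 2"

```text
clock: 9.55
eef_pos: [0.5206, 0.2394, 0.0795]
tcp_rot: [0.0, 0.758, 0.653, 0.0]
contact_force: [-0.5, 0.1, -1.7]
width: 0.0448
grip_force: 30.0
```

>>> servo_tool --plan "0 0 0 0 0 0.05 2; 0 0 0 0 0 0.05 2; 0 0 0 0 0 0 2; 0 0 0 0 0 0 2"

```text
clock: 10.05
eef_pos: [0.5206, 0.2395, 0.0785]
tcp_rot: [0.0, 0.758, 0.653, 0.0]
contact_force: [-0.5, -0.2, -0.9]
width: 0.0447
grip_force: 30.0
```

>>> servo_tool --plan "0 0 0 0 0 0.05 2; 0 0 0 0 0 0 2; 0 0 0 0 0 0 2"

```text
clock: 10.42
eef_pos: [0.5206, 0.2395, 0.0785]
tcp_rot: [0.0, 0.758, 0.653, 0.0]
contact_force: [-1.8, -0.2, 5.1]
width: 0.0446
grip_force: 30.0
```

```bash
python3 - <<'E'
from h import *
import pickle
o=ctrl.get_obs();print(o["eef_pos"],o["contact_force"],o["moment"])
for n in("scene","side"):
    c=cam(n);cv2.imwrite(f"pics/{n}1.png",c[0]["frame"][:,:,::-1])
a=cv2.imread("pics/scene1.png")[200:400,250:510];cv2.imwrite("pics/c3.png",cv2.resize(a,None,fx=3,fy=3,interpolation=cv2.INTER_CUBIC))
E
```

```text
[0.52058614 0.23946665 0.07848042] [-1.83635006 -0.17303457  5.08438357] [-0.28191292  0.58240971  0.01030643]
```

View pics/c3.png

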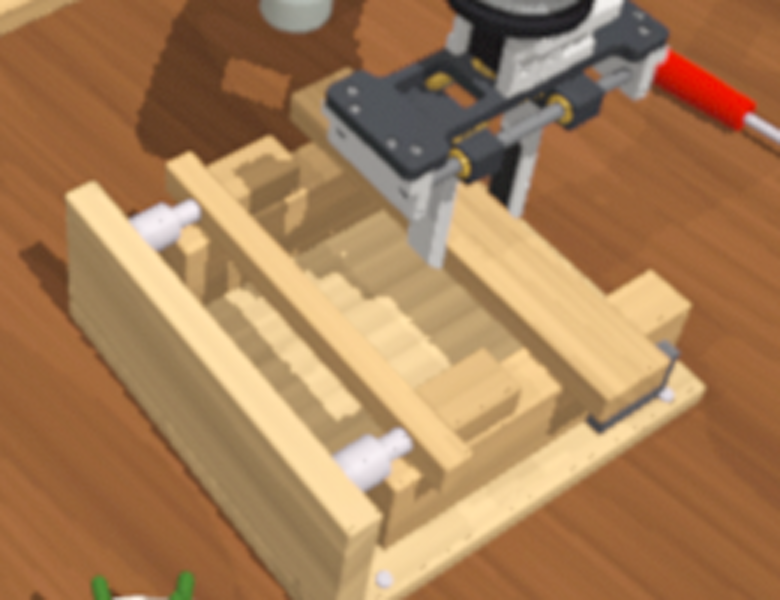

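>>> servo_tool --plan "0 0 0 0 0 -0.02 2; 0 0 0 0 0.1 0 2; 0 0 0 0 0.3 0 2; 0 0 0 0 0.4 0 2; 0 0 0 0 0.4 0 2; 0 0 0 0 0.4 0 2; 0 0 0 0 0.4 0 2; 0 0 0 0 0.4 0 2; 0 0 0 0 0.2 0 2; 0 0 0 0 0.1 0 2; 0 0 0 0 0 0 2; 0 0 0 0 0 0 2"

```text
clock: 12.02
eef_pos: [0.5474, 0.2356, 0.0785]
tcp_rot: [0.0, 0.758, 0.653, 0.0]
contact_force: [-1.1, 0.2, 5.4]
width: 0.0447
grip_force: 30.0
```

>>> servo_tool --plan "0 0 0 0 0.2 0 2; 0 0 0 0 0.2 0 2; 0 0 0 0 0.2 0 2; 0 0 0 0 0 0 2; 0 0 0 0 0 0 2"

```text
clock: 12.65
eef_pos: [0.5534, 0.2348, 0.0785]
tcp_rot: [0.0, 0.758, 0.653, 0.0]
contact_force: [-1.2, 1.1, 4.6]
width: 0.0445
grip_force: 30.0
```

>>> servo_tool --plan "0 0 0 0 0.2 0 2; 0 0 0 0 0.2 0 2; 0 0 0 0 0 0 2; 0 0 0 0 0 0 2"

```text
clock: 13.15
eef_pos: [0.557, 0.2342, 0.0785]
tcp_rot: [-0.0, 0.758, 0.653, -0.0]
contact_force: [-5.3, 0.4, 7.3]
width: 0.0447
grip_force: 30.0
```

>>> servo_tool --plan "0 0 0 0 0.15 -0.01 2; 0 0 0 0 0.15 0 2; 0 0 0 0 0.15 0 2; 0 0 0 0 0.15 0 2; 0 0 0 0 0 0 2; 0 0 0 0 0 0 2; 0 0 0 0 0 0 2"

```text
clock: 14.02
eef_pos: [0.5623, 0.2334, 0.0785]
tcp_rot: [-0.001, 0.758, 0.653, -0.001]
contact_force: [-10.4, 1.0, 9.1]
width: 0.0444
grip_force: 30.0
```

```bash
python3 - <<'E'
from h import *
o=ctrl.get_obs();print(o["eef_pos"],o["contact_force"],o["moment"])
d=R.from_euler('z',.1507).apply(o["eef_pos"]-[.5444,.2334,0]);print(d)
c=cam("wrist");a=c[0]["frame"][:,:,::-1]
b=cv2.resize(cv2.cvtColor(cam("side")[0]["frame"],cv2.COLOR_RGB2BGR)[200:400,150:350],None,fx=2.1,fy=2.1)
s=cv2.resize(cv2.cvtColor(cam("scene")[0]["frame"],cv2.COLOR_RGB2BGR)[220:400,265:445],(420,420),interpolation=cv2.INTER_CUBIC)
cv2.imwrite("pics/f.png",cv2.resize(np.hstack([a[:,150:450],s]),None,fx=1.1,fy=1.1))
E
```

```text
[0.56229915 0.23341013 0.07850849] [-10.38373728   1.04130404   9.12164327] [0.09271862 1.66116469 0.15097618]
[0.01769476 0.00269722 0.07850849]
```

View pics/f.png

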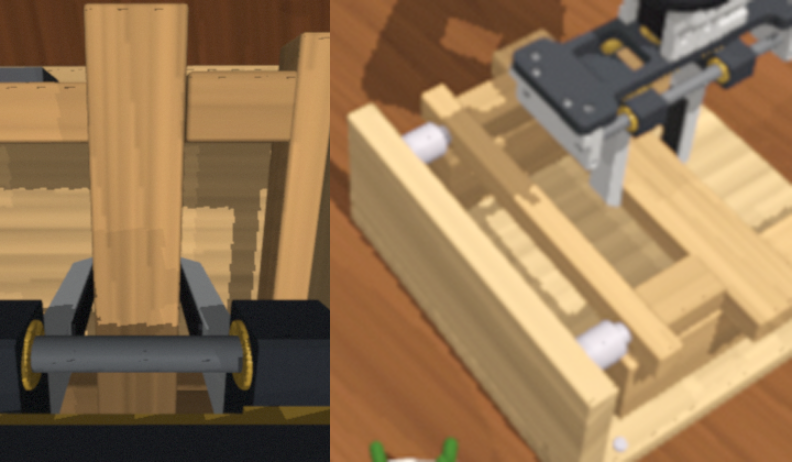

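>>> servo_tool --plan "0 0 0 0 0.05 -0.02 2; 0 0 0 0 0.03 0 2; 0 0 0 0 0 0 2; 0 0 0 0 0 0 2; 0 0 0 0 0 0 2; 0 0 0 0 0 0 2; 0 0 0 0 0 0 2; 0 0 0 0 0 0 2"

```text
clock: 15.18
eef_pos: [0.5628, 0.2333, 0.0785]
tcp_rot: [-0.001, 0.758, 0.653, -0.001]
contact_force: [-11.2, 1.3, 7.8]
width: 0.0444
grip_force: 30.0
```

```bash
python3 -c "
from plant import ctrl
print(ctrl.hand_in())"
```

```text
the job is handed in; nothing more can be done
None
```

I laid the slat flat across both cheeks, clear of the stop, then slid it against the pads and handed the job in while still holding it. My estimate of the push is about 9 N: the wrist reads 11 N, of which I put roughly 2 N down to friction, with the stop moved about 11 mm of its 22 mm. The far pad is hidden in the pictures, so contact on both pads is judged from the small twisting moment.

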